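# Kit a brass coupling from a tilt-out bin

## Task

Tip the tilt-out bin that holds the brass coupling fully forward, take the coupling out and stand it upright on the green pad in the free cell of the kit tray, wholly on the pad. Then tip the bin fully shut again, with the other parts still in the rack's bins; leave the other parts in the tray, the bottle, the can and the wrench as they are.

Things in the scene. Friction and masses are not known exactly. Their poses are not given: they have to be found in the camera images.
- rack: fixed grey rack, 324 mm wide (y), 118 deep, 140 high; two blue tilt-out bins (near = +y, nearer the robot; far = -y) under a clear roof. Origin: bench level under the middle of the pivot line; x to the rack's back, z up. Plinth x -4 to 114, 41 high; roof x 8 to 112, z 135 to 140 mm: into an open bin the tool must lean 30 to 45 degrees, fingers down and to the back. Stands at the left, front facing right
- near_bin (a joint): forward tilt of the near bin, rad: 0 upright and shut, grows as its top comes out to the rack's front, stop at 0.70. Pivot line: along the rack's y through x = 0, z = 45 mm of the rack's frame; bin middle at rack y = +77 mm. The pivot is stiff (0.15 N m, 3 to 5 N at the tab): the bin stays where it is left; no latch
- far_bin (a joint): forward tilt of the far bin, rad: 0 upright and shut, grows as its top comes out to the rack's front, stop at 0.70. Pivot line: along the rack's y through x = 0, z = 45 mm of the rack's frame; bin middle at rack y = -77 mm. The pivot is stiff (0.15 N m, 3 to 5 N at the tab): the bin stays where it is left; no latch
- near_bin_tab (a point): middle of the near bin's black grip tab: an upright fin 12 mm thick (y), 33 mm out from the bin's front, 20 mm tall. Bin shut: this point is 26 mm before the pivot line and 57 mm above it (fin: 5 to 38 mm before, 47 to 67 mm above). Turns with the bin; axes as the rack's when shut. Pinched across y, it can turn between the fingers
- far_bin_tab (a point): middle of the far bin's black grip tab: an upright fin 12 mm thick (y), 33 mm out from the bin's front, 20 mm tall. Bin shut: this point is 26 mm before the pivot line and 57 mm above it (fin: 5 to 38 mm before, 47 to 67 mm above). Turns with the bin; axes as the rack's when shut. Pinched across y, it can turn between the fingers
- near_bin_in (a point): middle of the near bin's inner floor, 32 mm behind and 4 mm above the pivot line when shut; z runs up the bin, x to its back, y along the pivot. Inside 64 mm deep, 140 mm wide. Front panel 5 mm thick (inner face at the pivot line), 66 mm above the inner floor; sides as high for the front 40 mm, then 41 mm like the back wall
- far_bin_in (a point): middle of the far bin's inner floor, 32 mm behind and 4 mm above the pivot line when shut; z runs up the bin, x to its back, y along the pivot. Inside 64 mm deep, 140 mm wide. Front panel 5 mm thick (inner face at the pivot line), 66 mm above the inner floor; sides as high for the front 40 mm, then 41 mm like the back wall
- coupling: brass coupling, 48 mm tall, 80 to 170 g: collar 30 mm across for the lowest 14 mm, then 24 mm across. Origin: centre of its foot, z up along it. Starts upright in either bin, 2 to 6 mm behind the front panel; four places (rack y = +-47, +-107 mm) hold one part each, in varying order. When the bin tilts it keeps its y and leans on the front panel, within 10 degrees of the bin's z
- steel_nipple: steel nipple, stays in its bin: 44 mm tall, collar 30 mm across for 12 mm, then 24 mm. Starts upright in a bin. Origin: centre of its foot; z up along it. 
- bush: black rubber bush, stays in its bin: 36 mm tall, 26 mm across. Starts upright in a bin. Origin: centre of its foot; z up along it. 
- red_cap: red plastic cap, stays in its bin: 40 mm tall, 28 mm across for 26 mm, then 22 mm. Starts upright in a bin. Origin: centre of its foot; z up along it. 
- tray: grey fixed kit tray, 172 x 172 mm, 22 mm high, 4 mm walls and floor, 2 x 2 cells with middles at +-42 mm in x and y. Origin: centre of its underside, x and y along its sides. Stands at the right, before the rack
- pad: fixed green round pad, 60 mm across and 3 mm thick, on the floor of the one free cell of the tray (which cell varies). Origin: centre of its underside, 4 mm above the bench; z up, so its top is 7 mm above the bench
- red_tube: red tube stub standing in a tray cell, 32 mm across, 60 mm tall; leave alone. Origin: centre of its foot, z up
- seal: black rubber seal ring lying in a tray cell, 44 mm across, 12 mm thick; leave alone. Origin: centre of its underside, z up
- valve: steel valve block standing in a tray cell, 30 x 30 x 30 mm with a brass stub 20 mm across to 46 mm; leave alone. Origin: centre of its foot, z up
- bottle: tall yellow bottle, 60 mm across, 140 mm tall, standing between robot and tray; leave alone. Origin: centre of its foot, z up
- can: green can, 66 mm across, 100 mm tall, standing beyond the work; leave alone. Origin: centre of its foot, z up
- wrench: steel wrench 150 mm long, lying behind the tray; leave alone. Origin: about its middle, underside
Things that resemble listed ones, but are neither listed nor needed, are in the scene too. Of the things like the pad, leave any that is black or pink; of the rest the smaller one is meant.

How it is judged:
By the outcome, as a careful person would: the job done as asked, in the order asked, and still so for the second after the job is handed in, with the robot touching nothing.
It also fails if it takes over 61 s, if anything falls off the work surface, if the arm or the gripper's body presses on something with over 40 N, if the wrist force passes 120 N, or if a joint passes its speed limit or range.

## Robot

A 7-joint arm with a two-finger parallel gripper is mounted at the origin on the work surface. World frame = base frame: x ahead of the robot, y to its left, z up, the work surface at z = 0. Lengths are in m, angles in rad, forces in N, time in s.
With the tool pointing down it reaches from about 0.425 to 0.875 m from the base axis. Payload 4.7 kg.
Tool frame: the origin (TCP) lies midway between the tips of the shut fingers; the grasp point (between the pads) lies 19 mm behind it; x points along the fingers, z is the direction in which the jaws open and shut, and the axes are right-handed (so a half turn about x gives the same grasp; the last joint's range is limited). The gripper opens to 87 mm and grips with 3 to 60 N. Pads are 19 mm wide; open, the fingers measure 117 mm over their backs; the gripper's body (75 mm by 190 mm) begins 51 mm behind the grasp point.
Start: joints at [1.213, 0.321, -0.07, 1.45, 0.023, 1.371, -0.057], TCP at [0.236, -0.606, 0.223] pointing down, gripper open.
Joint ranges: [-2.86, 2.86], [-0.3, 2.09], [-1.38, 1.24], [0.06, 2.45], [-1.56, 4.7], [0.09, 2.05], [-2.69, 2.69]. Speed limits (rad/s): [2.57, 2.57, 3.14, 3.14, 3.14, 3.14, 3.14].

## Interface

Orientations are given as a rotation vector (axis times angle).
In Python, from bench import ctrl gives the robot as it stands.
- The arm moves only by the shell command python3 -m pendant 'ROWS' [OPENING] [FORCE]. ROWS is JSON, a list of rows, each an object with "travel": the shift along the tool's x, y, z in m, a list of three; "twist": the turn about the tool's x in rad. In form: [{"travel": [x, y, z], "twist": twist}, ...]. A call has 1 to 10 rows; each row is the pose to reach, as a shift and turn from the pose measured when the call began, along the tool's axes at that moment; what a row does not reach only later rows make up. A row lasts 1/8 s, in which the tool goes at most 62.5 mm and 10.7 degrees, less where a joint would pass 70% of its speed; a pose out of reach is approached as far as the arm can. A call with a gripper value outside its range is refused whole. OPENING is the opening, from -1 (shut) to 1 (fully open), so that 0 is half open, set as the call begins (- or left out, the last holds). The fingers move at their own pace and stop on an object; FORCE is the grip in N (left out, the last holds). Time passes only in rows, so rows that repeat a pose let the fingers close. It gives the time, the measured TCP pose, the force and the opening at its end, in the units of the state.
- ctrl.get_state(): the state, without advancing time (a new reading comes with each control period).
- ctrl.get_image(name): name is "side" or "top"; returns the picture (400x640x3 uint8, red, green, blue); there is no depth.
- ctrl.camera_model(name): a dict with "K" (3x3 intrinsics, pixels), "distortion" ([k1, k2, p1, p2, k3] as OpenCV has them; the pictures are not rectified), "rvec" (rotation vector, rad) and "tvec" (3), from world to camera coordinates, as OpenCV has them. Camera axes: x right, y down, z forward; pixel columns grow to the right and rows downward; lengths in m; the calibration is good to about 2 mm. A picture is of the moment at which its call begins. camera_model takes no time and is no camera call.
- ctrl.close_job(): hands the job in, once; it reports no verdict.
The state is a dict: "time": time; "joint_positions": joint angles; "qd": joint speeds; "joint_torque": joint torques, N m; "position": TCP position; "tool_rot": TCP orientation; "ft_force": force on the tool from outside, world axes, zero at the start; "torque": the same for the moment, N m; "grip_width": opening from 0.0 (shut) to 1.0 (fully open).
Only numpy, scipy, OpenCV 4.12 (cv2) and the standard library are available. Lean on these libraries where they do the work, as an engineer would, in place of code of your own. Each camera call takes 0.05 s, during which the arm holds its last target.

## Working session

There is one attempt and no reset: what is moved stays moved. The work goes in short steps, Python scripts to look and compute and a shell command to move; the robot and the scene stay as the last step left them, time stands still between calls to the robot, and variables do not carry over. Pictures are saved under pics/ and viewed, and the job is handed in when it is done.

```bash
ls; mkdir -p pics
python3 - <<'E'
from bench import ctrl
import cv2
s=ctrl.get_state()
for k,v in s.items(): print(k,v)
for n in ("side","top"):
    im=ctrl.get_image(n); cv2.imwrite(f"pics/{n}0.png",im[:,:,::-1])
    print(n,ctrl.camera_model(n))
E
```

```text
pics
time 0.0
joint_positions [ 1.21314087  0.3218299  -0.07009405  1.45170952  0.0226198   1.37080055
 -0.05689557]
qd [ 1.03468122e-03  5.91282642e-05  5.47664771e-04  1.63888531e-03
 -5.21423478e-04  1.22404200e-03  2.49876429e-04]
joint_torque [ 4.48967503e-04 -4.91286993e+01 -4.03566342e-01 -3.12529993e+01
 -6.39283005e-02  4.38176352e-02  1.83660800e-04]
position [ 0.23585714 -0.60508485  0.2214398 ]
tool_rot [ 0.93216455  1.36418626 -0.93050155]
ft_force [-0.21832383 -0.36232272 -1.01480602]
torque [0.01734715 0.06462564 0.03848413]
grip_width 1.0033229979054095
side {'K': array([[488.64643556,   0.        , 314.50776691],
       [  0.        , 488.64643556, 205.59824067],
       [  0.        ,   0.        ,   1.        ]]), 'distortion': array([0.0184526, 0.       , 0.       , 0.       , 0.       ]), 'rvec': array([ 2.08837773, -0.12783391,  0.05101089]), 'tvec': array([-0.55644278,  0.06344856,  1.10979615])}
top {'K': array([[492.3268273 ,   0.        , 329.36488024],
       [  0.        , 492.3268273 , 200.30149154],
       [  0.        ,   0.        ,   1.        ]]), 'distortion': array([-0.03315864,  0.        ,  0.        ,  0.        ,  0.        ]), 'rvec': array([ 2.13320195, -2.11391463,  0.19057811]), 'tvec': array([-0.08847476,  0.54544026,  1.14793489])}
```

View pics/side0.png

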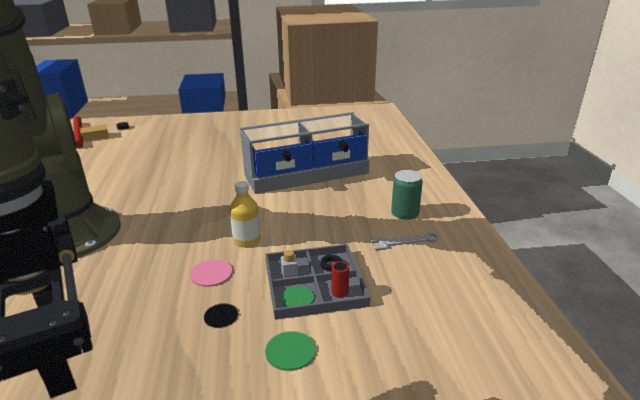

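View pics/top0.png

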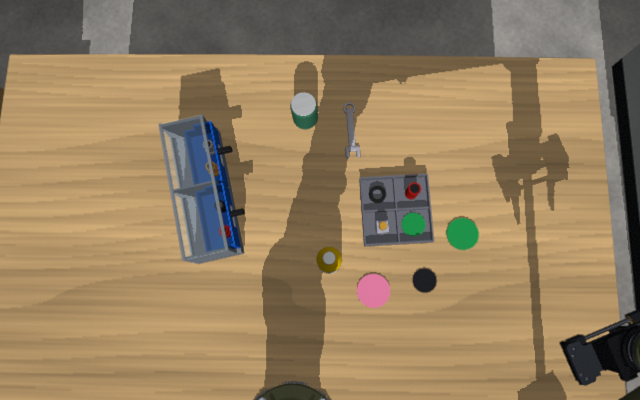

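Run:
```python
import cv2
t=cv2.imread("pics/top0.png"); s=cv2.imread("pics/side0.png")
a=cv2.resize(t[105:270,150:260],None,fx=3.6,fy=3.6,interpolation=cv2.INTER_CUBIC)
b=cv2.resize(t[165:255,350:445],None,fx=6,fy=6,interpolation=cv2.INTER_CUBIC)
c=cv2.resize(s[110:195,230:380],None,fx=5,fy=5,interpolation=cv2.INTER_CUBIC)
for n,i in zip("abc",(a,b,c)): cv2.imwrite(f"pics/z{n}.png",i)
```

```text
(no output)
```

View pics/za.png

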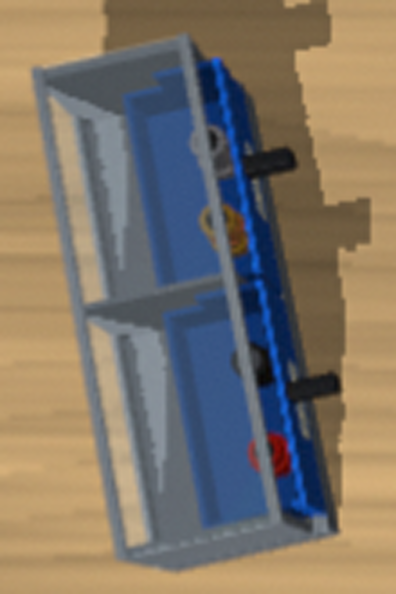

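View pics/zb.png

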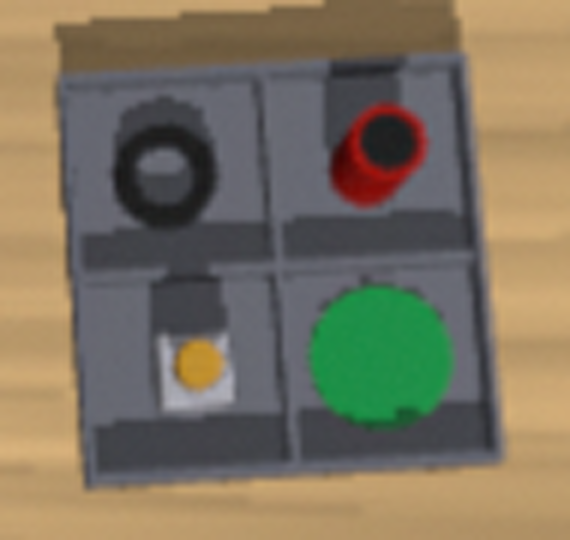

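View pics/zc.png

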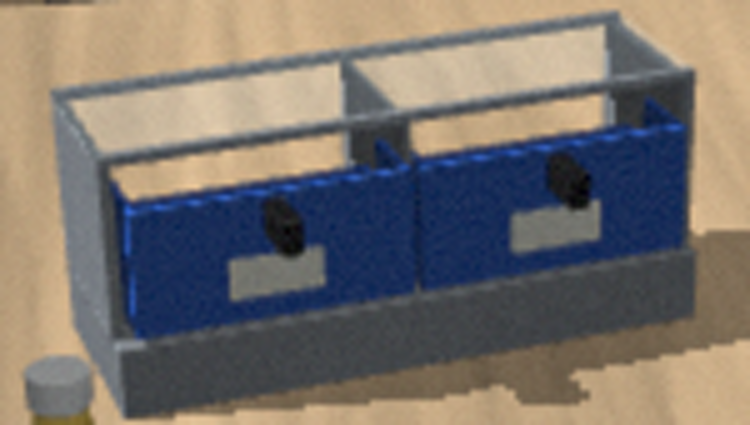

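```bash
cat > h.py <<'E'
import numpy as np, cv2
from scipy.optimize import least_squares
from scipy.spatial.transform import Rotation as R
from bench import ctrl
def cam(n):
    m=ctrl.camera_model(n); return tuple(np.array(m[k],float) for k in ("rvec","tvec","K","distortion"))
def proj(n,P):
    r,t,K,d=cam(n); return cv2.projectPoints(np.array(P,float).reshape(-1,1,3),r,t,K,d)[0].reshape(-1,2)
def ray(n,px,z):
    r,t,K,d=cam(n); u=cv2.undistortPoints(np.array(px,float).reshape(-1,1,2),K,d).reshape(-1,2)
    Rm=cv2.Rodrigues(r)[0]; c=-Rm.T@t; out=[]
    for a in u:
        v=Rm.T@np.array([*a,1]); out.append(c+v*(z-c[2])/v[2])
    return np.array(out)
def toW(p,P):
    c,s=np.cos(p[2]),np.sin(p[2]); P=np.array(P,float).reshape(-1,3)
    return np.c_[p[0]+c*P[:,0]-s*P[:,1],p[1]+s*P[:,0]+c*P[:,1],P[:,2]]
def fit(obs,p0):
    f=lambda p:np.concatenate([(proj(n,toW(p,M))-px).ravel() for n,M,px in obs])
    r=least_squares(f,p0,loss='soft_l1'); return r.x,f(r.x)
E
python3 - <<'E'
from h import *
m=1e-3
side=[((-4,162,0),(125,415)),((-4,-162,0),(695,318)),((-4,162,41),(122,343)),((-4,-162,41),(693,248)),((8,162,140),(100,158)),((8,-162,140),(692,70)),((112,162,140),(55,92)),((112,-162,140),(617,13))]
top=[((112,-162,140),(35,70)),((8,-162,140),(185,38)),((112,162,140),(122,555)),((8,162,140),(278,520)),((-4,162,41),(340,532))]
S=[np.array(x) for x in zip(*side)];T=[np.array(x) for x in zip(*top)]
ob=[("side",S[0]*m,S[1]/5+[230,110]),("top",T[0]*m,T[1]/3.6+[150,105])]
for o in (ob,ob[:1],ob[1:]):
    p,r=fit(o,[0.6,0.2,1.4]); print(p,np.round(r.reshape(-1,2),1).tolist())
tr=np.array([[60,75],[467,55],[503,458],[88,487]])/6+[350,165]
M=np.array([[86,86,22],[86,-86,22],[-86,-86,22],[-86,86,22]])*m
p,r=fit([("top",M,tr)],[0.6,-.2,0]);print("tray",p,r.round(1))
print("cells",toW(p,np.array([[-42,-42,7]])*m), "pad",ray("top",[[413.5,224.2]],.007), "pad side",ray("side",[[298.5,296.5]],.007))
print("bottle",ray("top",[[329,258]],.14),"can",ray("top",[[304,103]],.1))
E
```

```text
[0.57651004 0.16832155 1.81362872] [[-0.1, 1.7], [0.0, -0.0], [-0.7, 1.9], [1.0, 0.4], [-0.7, 0.7], [0.7, 0.0], [-1.3, -0.3], [-0.5, -0.6], [-1.4, -0.5], [0.6, -1.6], [-1.0, 1.0], [1.7, -0.1], [-2.3, -1.1]]
[0.57725948 0.17263057 1.80530961] [[0.1, 0.7], [0.2, -0.5], [-0.6, 0.9], [1.1, -0.0], [-0.5, -0.2], [0.9, -0.4], [-0.7, -1.1], [-0.0, -1.0]]
[0.57541977 0.16677008 1.81476027] [[-0.9, 0.0], [1.2, -1.2], [-0.3, 1.5], [2.5, 0.4], [-1.6, -0.7]]
tray [ 0.52997659 -0.25055689  0.06557615] [-0.3  0.1  0.  -0.4  0.5  0.6 -0.2 -0.2]
cells [[ 0.49081908 -0.29521885  0.007     ]] pad [[ 0.49524802 -0.29424468  0.007     ]] pad side [[ 0.49742849 -0.29301692  0.007     ]]
bottle [[ 0.40042735 -0.0843809   0.14      ]] can [[ 0.77608969 -0.02008457  0.1       ]]
```

```bash
cat >> h.py <<'E'
def boxpts(x,y,z):
    return [np.array([(a,b,c)]) for a in x for b in y for c in z]
def wire(img,n,p,boxes,off,sc):
    for (x,y,z),col in boxes:
        V=[(a,b,c) for a in x for b in y for c in z]
        q=(proj(n,toW(p,np.array(V)*1e-3))-off)*sc+sc/2
        for i in range(8):
            for j in (1,2,4):
                if not i&j: cv2.line(img,tuple(np.round(q[i]).astype(int)),tuple(np.round(q[i|j]).astype(int)),col,1)
    return img
RB=[(((-4,114),(-162,162),(0,41)),(0,255,255)),(((8,112),(-162,162),(135,140)),(0,255,0)),(((-38,-5),(-83,-71),(92,112)),(255,255,255)),(((-38,-5),(71,83),(92,112)),(255,255,255))]
E
python3 - <<'E'
from h import *
t=cv2.imread("pics/top0.png"); s=cv2.imread("pics/side0.png")
p=[0.5765,0.1690,1.812]
a=cv2.resize(t[105:270,150:260],None,fx=3.6,fy=3.6,interpolation=cv2.INTER_CUBIC)
c=cv2.resize(s[110:200,230:380],None,fx=5,fy=5,interpolation=cv2.INTER_CUBIC)
cv2.imwrite("pics/wa.png",wire(a,"top",p,RB,[150,105],3.6));cv2.imwrite("pics/wc.png",wire(c,"side",p,RB,[230,110],5))
E
```

```text
(no output)
```

View pics/wa.png

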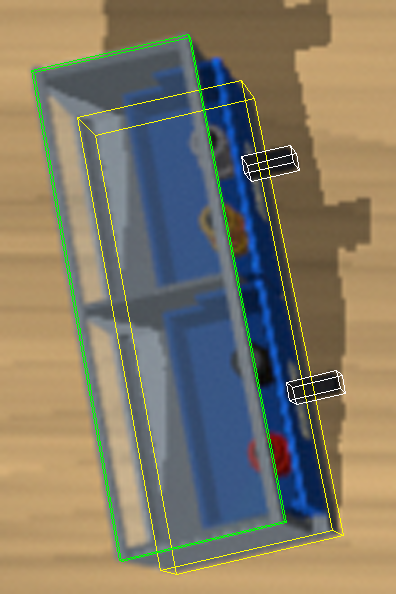

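View pics/wc.png

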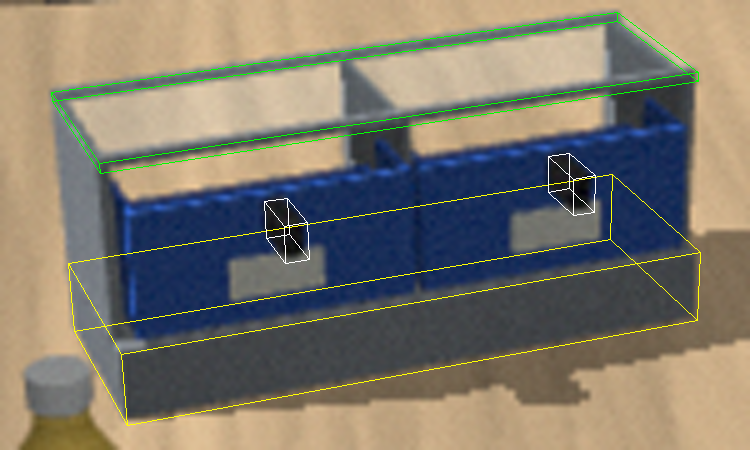

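```bash
python3 - <<'E'
from h import *
s=ctrl.get_state(); print(s['time'],R.from_rotvec(s['tool_rot']).as_matrix().round(3))
E
python3 -m pendant --help; python3 -m pendant 2>&1 | tail -5; python3 -c "
from bench import ctrl; print([a for a in dir(ctrl) if a[0]!='_'])"
```

```text
0.1 [[-0.001  0.932  0.363]
 [ 0.002  0.363 -0.932]
 [-1.    -0.    -0.002]]
invalid input
['MotionError', 'camera_model', 'close_job', 'get_image', 'get_state']invalid input: not JSON, or not a number
```

```bash
cat >> h.py <<'E'
RP=[0.577,0.170,1.808]
def goal(W,ang=None,s=None):
    "travel+twist from current pose to world TCP W with tool z heading ang(deg)"
    s=s or ctrl.get_state(); M=R.from_rotvec(s['tool_rot']).as_matrix()
    d=M.T@(np.array(W)-s['position']); tw=0
    if ang is not None:
        a=np.arctan2(M[1,2],M[0,2]); tw=-((np.radians(ang)-a+np.pi)%(2*np.pi)-np.pi)
    return d.round(4).tolist(),round(float(tw),3)
def goalR(P,ang=13.6):  # rack mm
    W=toW(RP,np.array(P)*1e-3)[0]; print(np.round(W,4)); return goal(W,ang)
def rackpos():
    s=ctrl.get_state(); W=np.array(s['position'])-[RP[0],RP[1],0]
    c,q=np.cos(RP[2]),np.sin(RP[2]); 
    return np.round(1e3*np.array([c*W[0]+q*W[1],-q*W[0]+c*W[1],W[2]]),1)
E
python3 - <<'E'
from h import *
print(goalR((-31,-77,200)))
E
```

```text
[0.6591 0.158  0.2   ]
([0.0225, 0.6715, -0.5571], -1.436)
```

```bash
python3 -m pendant '[{"travel":[0,0.047,-0.039],"twist":-0.1},{"travel":[0,0.094,-0.078],"twist":-0.2},{"travel":[0,0.14,-0.117],"twist":-0.3},{"travel":[0,0.188,-0.156],"twist":-0.4},{"travel":[0,0.235,-0.195],"twist":-0.5},{"travel":[0,0.282,-0.234],"twist":-0.6},{"travel":[0,0.329,-0.273],"twist":-0.7},{"travel":[0,0.376,-0.312],"twist":-0.8},{"travel":[0,0.423,-0.351],"twist":-0.9},{"travel":[0,0.47,-0.39],"twist":-1.0}]' -0.05 20; python3 -c "
from h import *
print(goalR((-31,-77,180)), rackpos())"
```

```text
time: 1.35
position: [0.5326, -0.0694, 0.2221]
tool_rot: [0.155, 1.566, -0.153]
ft_force: [0.5, -0.3, -0.2]
grip_width: 0.476
[0.6591 0.158  0.18  ]
([0.0422, 0.2477, 0.0799], -0.434) [-222.3   99.5  222.1]
```

```bash
python3 -m pendant '[{"travel":[0.005,0.05,0.016],"twist":-0.1},{"travel":[0.013,0.1,0.032],"twist":-0.2},{"travel":[0.022,0.15,0.048],"twist":-0.3},{"travel":[0.032,0.2,0.064],"twist":-0.4},{"travel":[0.042,0.248,0.08],"twist":-0.434},{"travel":[0.042,0.248,0.08],"twist":-0.434},{"travel":[0.042,0.248,0.08],"twist":-0.434}]'; python3 -c "
from h import *
print(goalR((-31,-77,130)), rackpos())
s=cv2.cvtColor(ctrl.get_image('side'),4); t=cv2.cvtColor(ctrl.get_image('top'),4)
a=cv2.resize(t[105:270,150:260],None,fx=3.6,fy=3.6,interpolation=2)
c=cv2.resize(s[70:200,230:390],None,fx=4,fy=4,interpolation=2)
o=np.zeros((600,396+640,3),np.uint8); o[:594,:396]=a; o[:520,396:]=c; cv2.imwrite('pics/b1.png',cv2.resize(o,None,fx=.77,fy=.77))"
```

```text
time: 2.22
position: [0.659, 0.1577, 0.1795]
tool_rot: [-0.186, 1.565, 0.187]
ft_force: [-0.2, -0.5, -1.3]
grip_width: 0.474
[0.6591 0.158  0.13  ]
([0.0495, 0.0002, 0.0003], 0.0) [-31.2 -76.8 179.5]
```

View pics/b1.png

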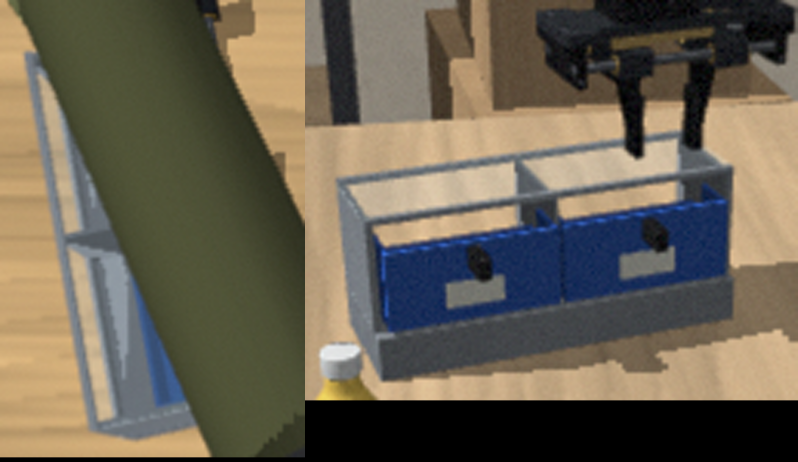

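```bash
python3 -m pendant '[{"travel":[0.03,0,0],"twist":0},{"travel":[0.055,0,0],"twist":0},{"travel":[0.075,0,0],"twist":0},{"travel":[0.088,0,0],"twist":0},{"travel":[0.088,0,0],"twist":0}]'; python3 -c "
from h import *
print(rackpos())
s=cv2.cvtColor(ctrl.get_image('side'),4)
cv2.imwrite('pics/b2.png',cv2.resize(s[70:200,230:390],None,fx=4,fy=4,interpolation=2))"
```

```text
time: 2.95
position: [0.659, 0.1557, 0.0917]
tool_rot: [-0.185, 1.565, 0.184]
ft_force: [0.2, 0.1, 0.3]
grip_width: 0.475
[-33.1 -76.3  91.7]
```

View pics/b2.png

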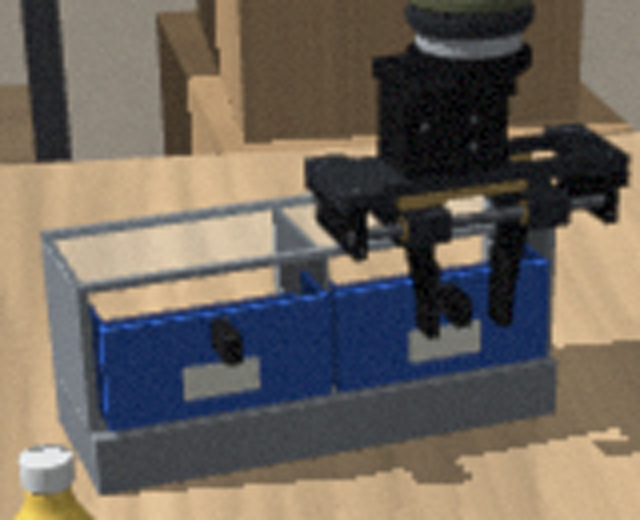

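```bash
python3 -c "
from h import *
s=ctrl.get_state();M=R.from_rotvec(s['tool_rot']).as_matrix();T=np.array(s['position'])
P=[T,T+M[:,2]*.0206,T-M[:,2]*.0206]
print((proj('side',P)-[230,70])*4)
F=toW(RP,np.array([[-38,-71,112],[-38,-83,112],[-38,-71,92],[-38,-83,92]])*1e-3)
print((proj('side',F)-[230,70])*4)"
```

```text
[[462.03597763 324.31270401]
 [491.42714354 319.48988937]
 [432.36970793 329.17894549]]
[[457.01382036 300.69279627]
 [474.38359157 297.89112674]
 [456.57505637 329.71893669]
 [473.80702769 326.86029962]]
```

```bash
python3 -m pendant '[{"travel":[0,0.002,-0.003],"twist":0},{"travel":[0,0.002,-0.003],"twist":0}]'; python3 -m pendant '[{"travel":[0,0,0],"twist":0},{"travel":[0,0,0],"twist":0},{"travel":[0,0,0],"twist":0},{"travel":[0,0,0],"twist":0},{"travel":[0,0,0],"twist":0}]' -1 20;python3 -c "
from h import *
print(rackpos())"
```

```text
time: 3.25
position: [0.6563, 0.1581, 0.0937]
tool_rot: [-0.185, 1.562, 0.185]
ft_force: [0.5, -0.6, 0.0]
grip_width: 0.474
time: 3.88
position: [0.6572, 0.1582, 0.0937]
tool_rot: [-0.185, 1.56, 0.186]
ft_force: [4.6, 1.2, -3.1]
grip_width: 0.133
[-30.3 -75.2  93.7]
```

```bash
python3 -m pendant '[{"travel":[0.0024,-0.0042,0],"twist":0},{"travel":[0.0051,-0.0082,0],"twist":0},{"travel":[0.0081,-0.012,0],"twist":0},{"travel":[0.0114,-0.0155,0],"twist":0},{"travel":[0.015,-0.0188,0],"twist":0},{"travel":[0.0188,-0.0218,0],"twist":0},{"travel":[0.0227,-0.0245,0],"twist":0},{"travel":[0.0269,-0.027,0],"twist":0},{"travel":[0.0327,-0.0297,0],"twist":0},{"travel":[0.0352,-0.0306,0],"twist":0}]';python3 -c "
from h import *
print(rackpos())
s=cv2.cvtColor(ctrl.get_image('side'),4)
cv2.imwrite('pics/b3.png',cv2.resize(s[70:200,230:390],None,fx=4,fy=4,interpolation=2))"
```

```text
time: 5.12
position: [0.6647, 0.1276, 0.0596]
tool_rot: [-0.185, 1.56, 0.184]
ft_force: [-1.2, -1.6, 7.3]
grip_width: 0.138
[-61.8 -75.3  59.6]
```

View pics/b3.png

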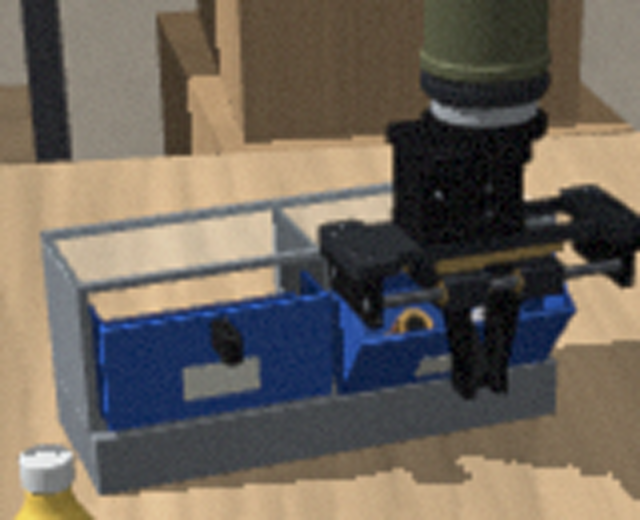

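```bash
python3 -m pendant '[{"travel":[0.003,-0.001,0],"twist":0},{"travel":[0.006,-0.001,0],"twist":0},{"travel":[0.006,-0.001,0],"twist":0}]';python3 -c "
from h import *
print(rackpos())"
```

```text
time: 5.55
position: [0.6649, 0.1268, 0.0577]
tool_rot: [-0.186, 1.56, 0.183]
ft_force: [-7.6, -1.7, 20.4]
grip_width: 0.137
[-62.6 -75.3  57.7]
```

```bash
python3 -m pendant '[{"travel":[-0.003,0,0],"twist":0},{"travel":[-0.003,0,0],"twist":0},{"travel":[-0.003,0,0],"twist":0},{"travel":[-0.003,-0.01,0],"twist":0},{"travel":[-0.003,-0.015,0],"twist":0},{"travel":[-0.04,-0.015,0],"twist":0},{"travel":[-0.09,-0.015,0],"twist":0},{"travel":[-0.14,-0.015,0],"twist":0},{"travel":[-0.14,-0.015,0],"twist":0}]' -0.1;python3 -c "
from h import *
print(rackpos())
s=cv2.cvtColor(ctrl.get_image('side'),4); cv2.imwrite('pics/s4.png',s)
cv2.imwrite('pics/t4.png',cv2.cvtColor(ctrl.get_image('top'),4))
cv2.imwrite('pics/b4.png',cv2.resize(s[110:200,230:380],None,fx=5,fy=5,interpolation=2))"
```

```text
time: 6.68
position: [0.6705, 0.113, 0.203]
tool_rot: [-0.185, 1.551, 0.183]
ft_force: [0.7, -0.3, -0.3]
grip_width: 0.452
[-77.4 -77.5 203. ]
```

View pics/b4.png

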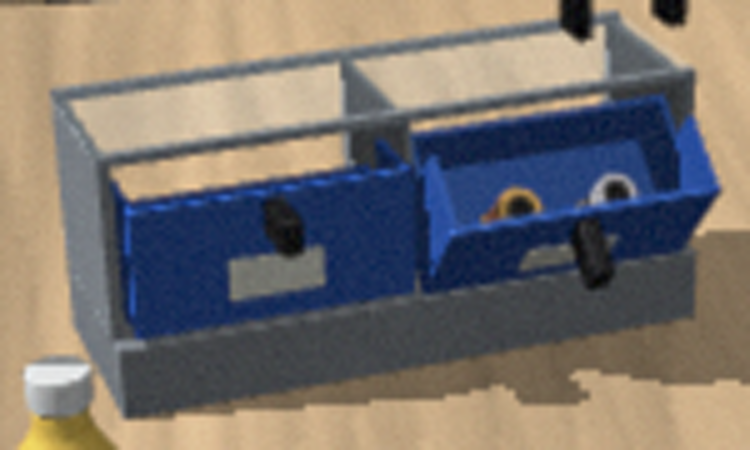

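View pics/t4.png

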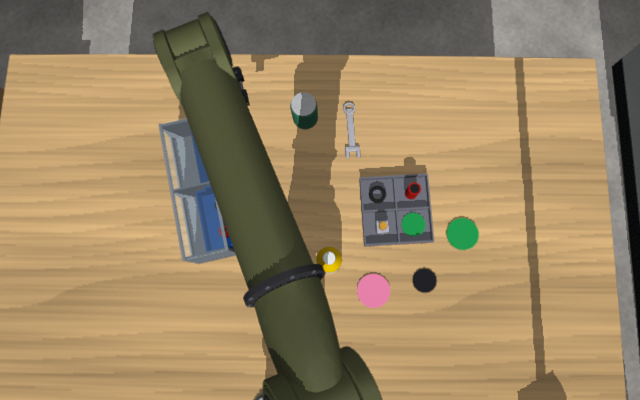

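```bash
cat >> h.py <<'E'
def tilt(P,th=0.70): # bin local (rel pivot) -> rack mm
    P=np.array(P,float).reshape(-1,3); c,s=np.cos(th),np.sin(th)
    return np.c_[P[:,0]*c-P[:,2]*s,P[:,1],P[:,0]*s+P[:,2]*c+45]
E
python3 - <<'E'
from h import *
c=cv2.imread("pics/b4.png")
def pr(P): return (proj("side",toW(RP,P*1e-3))-[230,110])*5+2.5
L=tilt([(-5,-7,70),(-5,-147,70),(0,-7,70),(0,-147,70),(-5,-7,0),(-5,-147,0)]); q=pr(L).astype(int)
for i,j in((0,1),(2,3),(4,5)): cv2.line(c,tuple(map(int,q[i])),tuple(map(int,q[j])),(0,255,255),1)
a=np.linspace(0,6.28,40); u=np.array([-.07,0,1]);u/=np.linalg.norm(u);v=np.array([u[2],0,-u[0]]);w=np.array([0,1,0])
f=np.array([15.1,-47,4])
for s,r in((48,12),(14,15),(0,15)):
    C=tilt([f+u*s+r*(v*np.cos(t)+w*np.sin(t)) for t in a]); cv2.polylines(c,[np.round(pr(C)).astype(np.int32)],1,(0,255,0),1)
T=tilt([(-38,-83,z) for z in(47,67)]+[(-38,-71,z) for z in(67,47)]); cv2.polylines(c,[np.round(pr(T)).astype(np.int32)],1,(255,255,255),1)
cv2.imwrite("pics/w4.png",c)
E
```

```text
(no output)
```

View pics/w4.png

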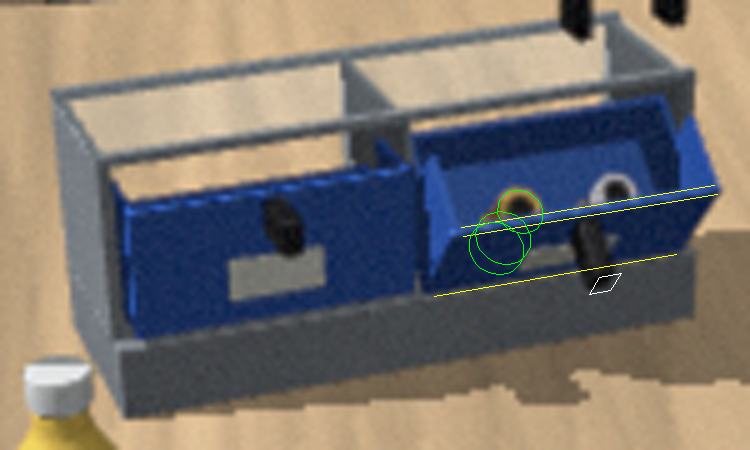

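```bash
python3 -c "
from h import *
for P in ((-15,-46,150),(-15,-46,110),(-13,-46,78)): print(goalR(P))"
```

```text
[0.6252 0.1662 0.15  ]
([0.0475, 0.063, -0.0292], -0.003)
[0.6252 0.1662 0.11  ]
([0.0875, 0.0631, -0.0294], -0.003)
[0.6248 0.1682 0.078 ]
([0.1195, 0.0652, -0.0295], -0.003)
```

```bash
python3 -c "
from h import *
s=ctrl.get_state();print(s['position'],R.from_rotvec(s['tool_rot']).as_matrix().round(3))"
```

```text
[0.66810452 0.11185016 0.19778684] [[ 0.004 -0.232  0.973]
 [-0.002  0.973  0.232]
 [-1.    -0.003  0.003]]
```

```bash
python3 -m pendant '[{"travel":[0.015,0.02,-0.0295],"twist":0},{"travel":[0.03,0.04,-0.0295],"twist":0},{"travel":[0.047,0.063,-0.0295],"twist":0},{"travel":[0.065,0.063,-0.0295],"twist":0},{"travel":[0.087,0.063,-0.0295],"twist":0},{"travel":[0.087,0.063,-0.0295],"twist":0},{"travel":[0.087,0.063,-0.0295],"twist":0}]' -0.18;python3 -c "
from h import *
print(rackpos(),goalR((-13,-46,78)))
s=cv2.cvtColor(ctrl.get_image('side'),4)
cv2.imwrite('pics/b5.png',cv2.resize(s[80:180,270:390],None,fx=6,fy=6,interpolation=2))"
```

```text
time: 7.65
position: [0.6256, 0.1653, 0.1106]
tool_rot: [-0.185, 1.559, 0.181]
ft_force: [0.0, 0.4, 0.4]
grip_width: 0.409
[0.6248 0.1682 0.078 ]
[-16.  -46.2 110.6] ([0.0326, 0.0031, -0.0003], -0.004)
```

View pics/b5.png

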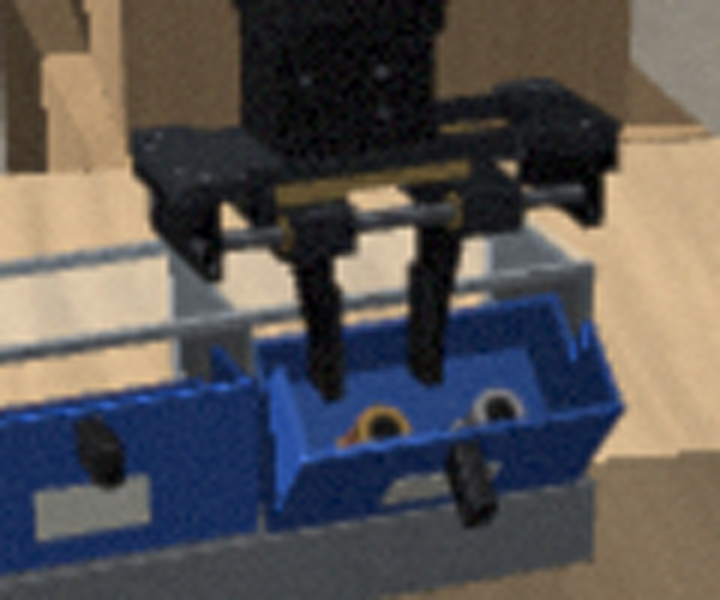

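```bash
python3 -m pendant '[{"travel":[0.01,0.003,0],"twist":0},{"travel":[0.02,0.003,0],"twist":0},{"travel":[0.028,0.003,0],"twist":0},{"travel":[0.033,0.003,0],"twist":0},{"travel":[0.033,0.003,0],"twist":0}]';python3 -c "
from h import *
print(rackpos())
s=cv2.cvtColor(ctrl.get_image('side'),4)
cv2.imwrite('pics/b6.png',cv2.resize(s[80:180,270:390],None,fx=6,fy=6,interpolation=2))"
```

```text
time: 8.32
position: [0.625, 0.1684, 0.0776]
tool_rot: [-0.185, 1.559, 0.181]
ft_force: [0.1, -0.2, -0.1]
grip_width: 0.407
[-12.9 -46.3  77.6]
```

View pics/b6.png

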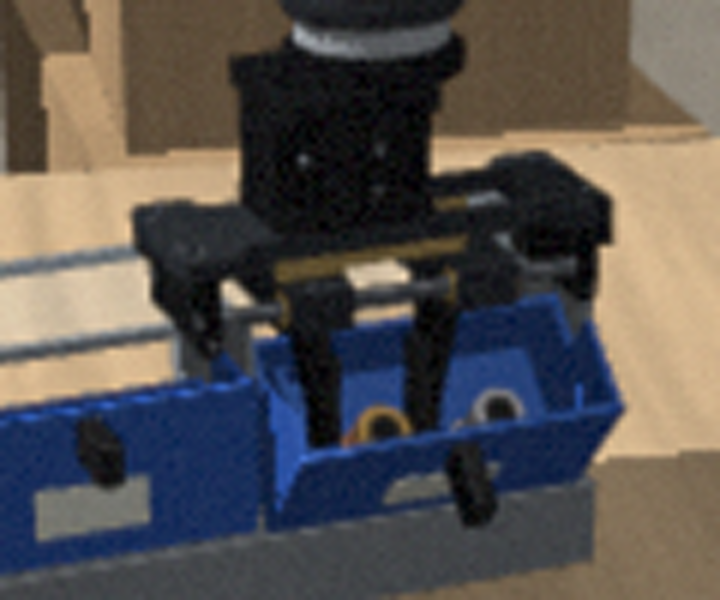

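```bash
python3 -m pendant '[{"travel":[0,0,0],"twist":0},{"travel":[0,0,0],"twist":0},{"travel":[0,0,0],"twist":0},{"travel":[0,0,0],"twist":0}]' -1 20; python3 -c "
from h import *
print(rackpos())"
```

```text
time: 8.88
position: [0.6255, 0.1686, 0.0783]
tool_rot: [-0.185, 1.558, 0.182]
ft_force: [0.5, -1.0, 1.0]
grip_width: 0.261
[-12.8 -46.8  78.3]
```

```bash
python3 -m pendant '[{"travel":[0,0,0],"twist":0},{"travel":[0,0,0],"twist":0},{"travel":[0.004,0.001,0],"twist":0},{"travel":[0.004,0.001,0],"twist":0}]' -0.18; python3 -m pendant '[{"travel":[0,0,0],"twist":0},{"travel":[0,0,0],"twist":0},{"travel":[0,0,0],"twist":0},{"travel":[0,0,0],"twist":0}]' -1 20; python3 -c "
from h import *
print(rackpos())"
```

```text
time: 9.38
position: [0.6249, 0.1696, 0.0737]
tool_rot: [-0.185, 1.559, 0.182]
ft_force: [-0.0, -0.9, -0.3]
grip_width: 0.408
time: 9.88
position: [0.6248, 0.1696, 0.0737]
tool_rot: [-0.185, 1.559, 0.182]
ft_force: [0.4, 1.3, -1.4]
grip_width: 0.26
[-11.7 -46.4  73.7]
```

```bash
python3 -m pendant '[{"travel":[-0.008,-0.006,0],"twist":0},{"travel":[-0.016,-0.013,0],"twist":0},{"travel":[-0.024,-0.02,0],"twist":0},{"travel":[-0.032,-0.027,0],"twist":0},{"travel":[-0.042,-0.036,0],"twist":0},{"travel":[-0.055,-0.048,0],"twist":0},{"travel":[-0.075,-0.06,0],"twist":0},{"travel":[-0.1,-0.07,0],"twist":0},{"travel":[-0.12,-0.08,0],"twist":0},{"travel":[-0.12,-0.08,0],"twist":0}]';python3 -c "
from h import *
print(rackpos())
s=cv2.cvtColor(ctrl.get_image('side'),4)
cv2.imwrite('pics/b7.png',cv2.resize(s[70:200,260:390],None,fx=4.5,fy=4.5,interpolation=2))"
```

```text
time: 11.12
position: [0.6444, 0.0907, 0.1963]
tool_rot: [-0.184, 1.555, 0.179]
ft_force: [0.0, -0.4, -1.5]
grip_width: 0.262
[-93.  -46.9 196.3]
```

View pics/b7.png

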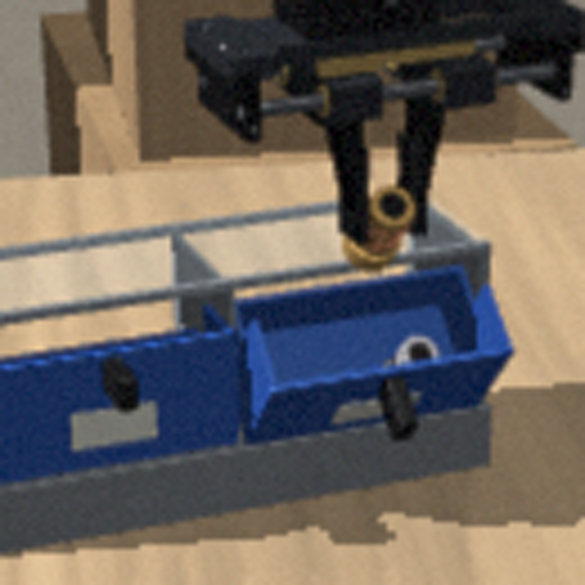

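```bash
python3 -m pendant '[{"travel":[0,0.02,0.02],"twist":-0.15},{"travel":[0,0.04,0.04],"twist":-0.3},{"travel":[0,0.06,0.06],"twist":-0.45},{"travel":[0,0.08,0.08],"twist":-0.6},{"travel":[0,0.1,0.1],"twist":-0.75},{"travel":[0,0.12,0.12],"twist":-0.9},{"travel":[0,0.14,0.14],"twist":-1.05},{"travel":[0,0.153,0.155],"twist":-1.2},{"travel":[0,0.153,0.17],"twist":-1.35},{"travel":[0,0.153,0.17],"twist":-1.5}]';python3 -c "
from h import *
print(rackpos(),goalR((60,-215,81.5),103.6))
print(ctrl.get_state()['joint_positions'].round(2))
s=cv2.cvtColor(ctrl.get_image('side'),4)
cv2.imwrite('pics/b8.png',cv2.resize(s[50:200,230:410],None,fx=4,fy=4,interpolation=2))"
```

```text
time: 12.42
position: [0.7731, 0.2808, 0.1924]
tool_rot: [-1.335, 1.124, 1.329]
ft_force: [0.0, -0.2, -0.4]
grip_width: 0.263
[0.7719 0.2788 0.0815]
[  61.7 -216.6  192.4] ([0.1109, 0.0018, -0.0015], -0.069)
[ 0.02  0.87 -0.91  0.9   0.65  1.6   1.09]
```

View pics/b8.png

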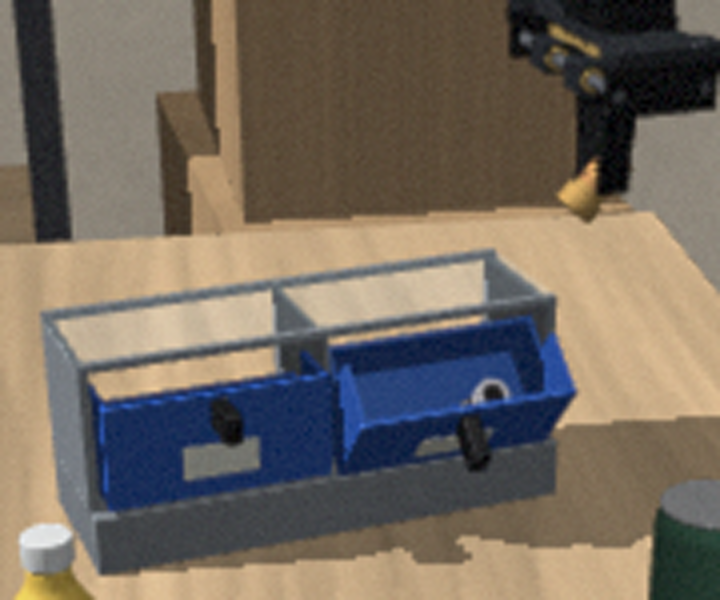

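```bash
python3 -m pendant '[{"travel":[0.02,0,0],"twist":-0.07},{"travel":[0.05,0,0],"twist":-0.07},{"travel":[0.08,0,0],"twist":-0.07},{"travel":[0.1,0,0],"twist":-0.07},{"travel":[0.11,0,0],"twist":-0.07},{"travel":[0.11,0,0],"twist":-0.07}]' -1 8;python3 -c "
from h import *
print(rackpos(),goalR((60,-215,81.5),103.6))
s=cv2.cvtColor(ctrl.get_image('side'),4)
cv2.imwrite('pics/b9.png',cv2.resize(s[80:200,300:420],None,fx=5,fy=5,interpolation=2))"
```

```text
time: 13.22
position: [0.7728, 0.2804, 0.082]
tool_rot: [-1.388, 1.085, 1.383]
ft_force: [-0.9, -0.5, -1.2]
grip_width: 0.265
[0.7719 0.2788 0.0815]
[  61.3 -216.3   82. ] ([0.0005, 0.0013, -0.0013], 0.005)
```

View pics/b9.png

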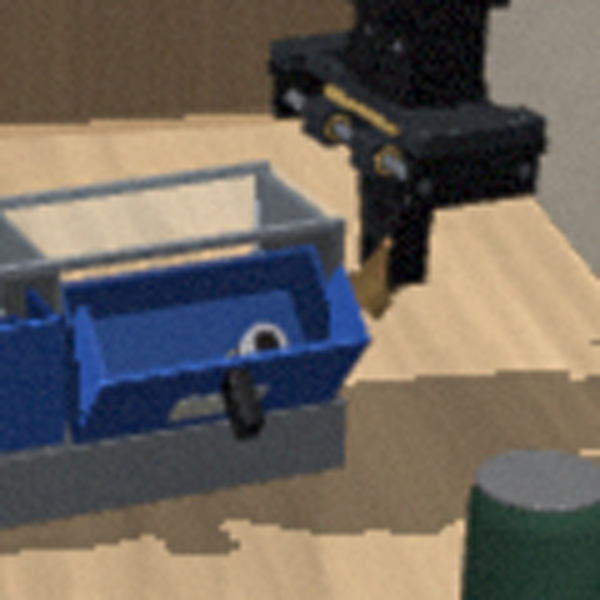

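```bash
python3 -m pendant '[{"travel":[0,0.008,0],"twist":0},{"travel":[0,0.014,0],"twist":0},{"travel":[0,0.018,0],"twist":0},{"travel":[0,0.021,0],"twist":0},{"travel":[0,0.024,0],"twist":0},{"travel":[0,0.024,0],"twist":0}]';python3 -c "
from h import *
print(rackpos())
s=cv2.cvtColor(ctrl.get_image('side'),4)
cv2.imwrite('pics/b10.png',cv2.resize(s[80:200,300:420],None,fx=5,fy=5,interpolation=2))"
```

```text
time: 14.02
position: [0.7499, 0.2748, 0.083]
tool_rot: [-1.388, 1.084, 1.383]
ft_force: [0.5, -0.3, -1.1]
grip_width: 0.267
[  61.2 -192.7   83. ]
```

View pics/b10.png

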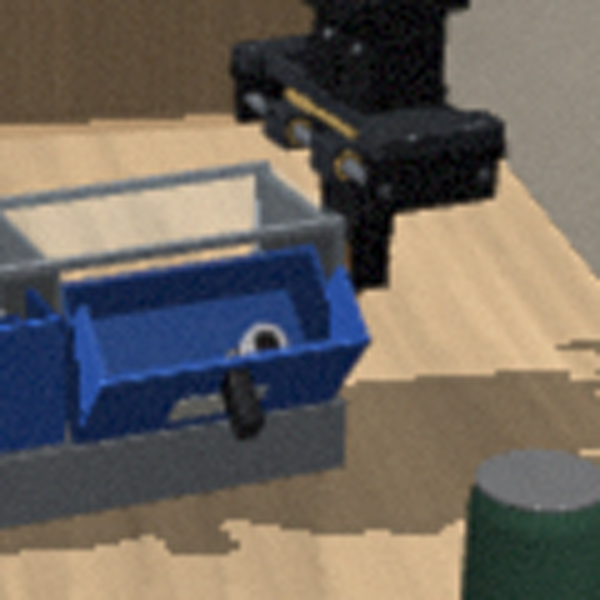

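```bash
python3 -m pendant '[{"travel":[0,0.002,0],"twist":0},{"travel":[0,0.004,0],"twist":0},{"travel":[0,0.006,0],"twist":0},{"travel":[0,0.007,0],"twist":0},{"travel":[0,0.007,0],"twist":0}]';python3 -m pendant '[{"travel":[0,0.002,0],"twist":0},{"travel":[0,0.004,0],"twist":0},{"travel":[0,0.006,0],"twist":0},{"travel":[0,0.007,0],"twist":0},{"travel":[0,0.007,0],"twist":0}]';python3 -c "
from h import *
print(rackpos())
s=cv2.cvtColor(ctrl.get_image('side'),4)
cv2.imwrite('pics/b11.png',cv2.resize(s[80:200,300:420],None,fx=5,fy=5,interpolation=2))"
```

```text
time: 14.7
position: [0.7457, 0.2738, 0.0847]
tool_rot: [-1.389, 1.078, 1.378]
ft_force: [5.7, 2.6, 0.5]
grip_width: 0.264
time: 15.32
position: [0.7424, 0.2731, 0.0875]
tool_rot: [-1.39, 1.07, 1.371]
ft_force: [8.5, 2.7, 2.5]
grip_width: 0.265
[  61.3 -185.    87.5]
```

View pics/b11.png

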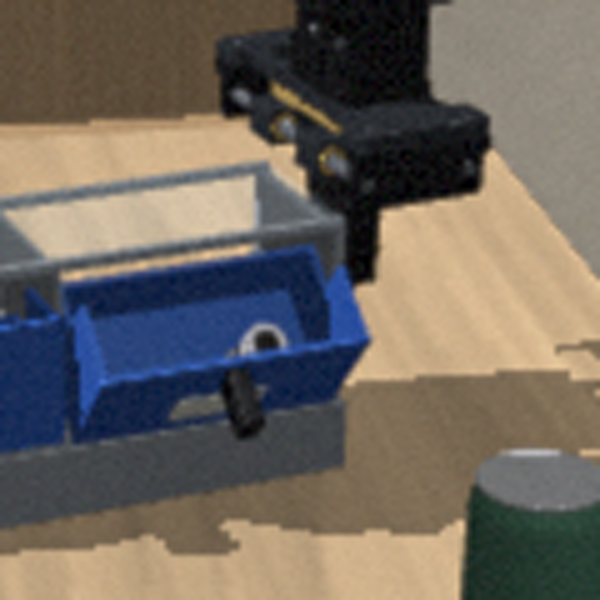

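```bash
python3 -m pendant '[{"travel":[0.002,0.003,0],"twist":0},{"travel":[0.003,0.005,0],"twist":0},{"travel":[0.004,0.007,0],"twist":0},{"travel":[0.004,0.007,0],"twist":0}]' -1 4;python3 -c "
from h import *
print(rackpos())
s=ctrl.get_state();print(R.from_rotvec(s['tool_rot']).as_matrix().round(3)[:,0])"
```

```text
time: 15.88
position: [0.7375, 0.2718, 0.0851]
tool_rot: [-1.39, 1.066, 1.367]
ft_force: [4.8, 0.9, 1.8]
grip_width: 0.267
[  61.2 -179.9   85.1]
[ 0.022  0.007 -1.   ]
```

```bash
python3 -m pendant '[{"travel":[0,0.001,0],"twist":0},{"travel":[0,0.003,0],"twist":0},{"travel":[0,0.003,0],"twist":0}]' -1 4;python3 -m pendant '[{"travel":[0,-0.01,0],"twist":0},{"travel":[0,-0.03,0],"twist":0},{"travel":[-0.03,-0.04,0],"twist":0},{"travel":[-0.06,-0.04,0],"twist":0},{"travel":[-0.06,-0.04,0],"twist":0}]' -1 10;python3 -c "
from h import *
print(rackpos())
s=cv2.cvtColor(ctrl.get_image('side'),4)
cv2.imwrite('pics/b12.png',cv2.resize(s[60:180,300:420],None,fx=5,fy=5,interpolation=2))"
```

```text
time: 16.25
position: [0.7357, 0.2714, 0.0861]
tool_rot: [-1.391, 1.064, 1.365]
ft_force: [4.8, 1.5, 0.9]
grip_width: 0.267
time: 16.88
position: [0.7734, 0.2813, 0.1494]
tool_rot: [-1.391, 1.061, 1.364]
ft_force: [0.5, -0.1, -0.8]
grip_width: 0.261
[  62.1 -217.   149.4]
```

View pics/b12.png

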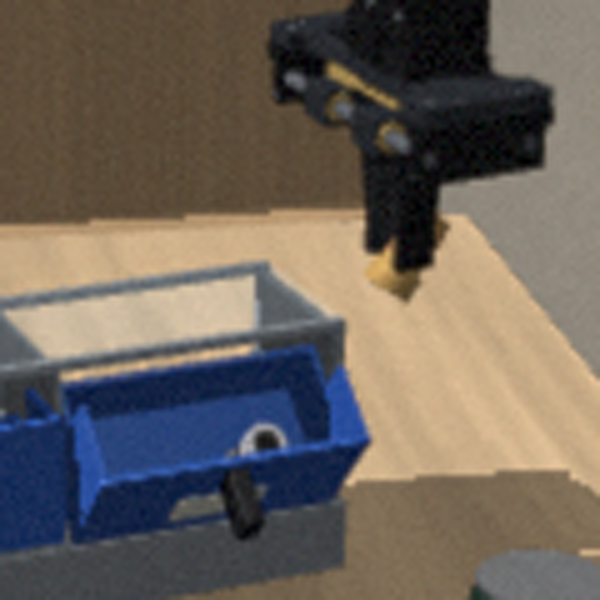

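```bash
cat >> h.py <<'E'
def cpl(n,th,a,b,s=None,ref=0):
    "coupling outlines; foot centre at TCP + a*toolx(mm) + b*tooly ; axis tilts th deg: up = -x cos + -y sin (top toward -y)"
    s=s or ctrl.get_state();M=R.from_rotvec(s['tool_rot']).as_matrix();T=np.array(s['position'])
    c,q=np.cos(np.radians(th)),np.sin(np.radians(th)); u=np.array([-c,-q,0]); v=np.array([q,-c,0])*-1; w=np.array([0,0,1.])
    f=np.array([a,b,0.]); out=[]
    for h,r in((0,15),(14,15),(14,12),(48,12)):
        P=[f+u*h+r*(v*np.cos(t)+w*np.sin(t)) for t in np.linspace(0,6.28,60)]
        out.append(proj(n,T+(np.array(P)*1e-3)@M.T))
    return out
E
python3 - <<'E'
from h import *
import pickle
s=ctrl.get_state(); im=cv2.cvtColor(ctrl.get_image('side'),4); cv2.imwrite('pics/s12.png',im)
pickle.dump(s,open('s12.pkl','wb'))
tiles=[]
for th,a,b in((42,20,4),(35,20,4),(42,20,7),(30,20,7)):
    c=cv2.resize(im[95:125,365:400],None,fx=11,fy=9.5*11/9.5,interpolation=2)
    for o in cpl('side',th,a,b,s): cv2.polylines(c,[np.round((o-[365,95])*11+5.5).astype(np.int32)],1,(0,255,0),1)
    cv2.putText(c,f"{th},{a},{b}",(5,15),0,.5,(255,255,255)); tiles.append(c)
cv2.imwrite('pics/f12.png',np.vstack([np.hstack(tiles[:2]),np.hstack(tiles[2:])])[:600])
E
```

```text
(no output)
```

View pics/f12.png

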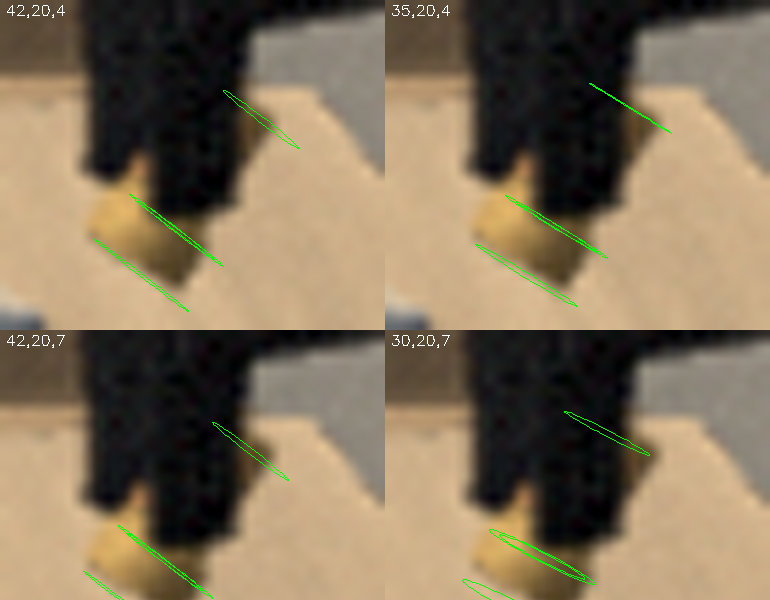

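```bash
python3 -c "
from h import *
print(goal((0.504,-0.294,0.18),90))"
```

```text
([-0.0444, 0.3959, -0.4942], 0.239)
```

```bash
python3 -m pendant '[{"travel":[-0.03,0.02,-0.025],"twist":0},{"travel":[-0.045,0.045,-0.057],"twist":0.05},{"travel":[-0.045,0.075,-0.095],"twist":0.1},{"travel":[-0.045,0.107,-0.134],"twist":0.15},{"travel":[-0.045,0.14,-0.174],"twist":0.2},{"travel":[-0.045,0.172,-0.214],"twist":0.239},{"travel":[-0.045,0.204,-0.254],"twist":0.239},{"travel":[-0.045,0.236,-0.294],"twist":0.239},{"travel":[-0.045,0.268,-0.334],"twist":0.239},{"travel":[-0.045,0.3,-0.374],"twist":0.239}]' -1 15; python3 -c "
from h import *
print(goal((0.504,-0.294,0.12),90))"
```

```text
time: 18.23
position: [0.5661, -0.1562, 0.1811]
tool_rot: [-1.213, 1.189, 1.198]
ft_force: [0.5, -0.4, -0.7]
grip_width: 0.259
([0.0588, 0.0633, -0.1383], 0.0)
```

```bash
python3 -m pendant '[{"travel":[0,0.02,-0.035],"twist":0},{"travel":[0,0.04,-0.07],"twist":0},{"travel":[0,0.055,-0.105],"twist":0},{"travel":[0.02,0.063,-0.13],"twist":0},{"travel":[0.04,0.063,-0.138],"twist":0},{"travel":[0.059,0.063,-0.138],"twist":0},{"travel":[0.059,0.063,-0.138],"twist":0}]' -1 15; python3 -c "
from h import *
import pickle
s=ctrl.get_state(); print(s['joint_positions'].round(2))
im=cv2.cvtColor(ctrl.get_image('side'),4); cv2.imwrite('pics/s13.png',im); s=ctrl.get_state(); pickle.dump(s,open('s13.pkl','wb'))
print(goal((0.504,-0.294,0.06),90),s['position'])
p=proj('side',[s['position']])[0].astype(int); x0,y0=p[0]-35,p[1]-20; print(x0,y0)
ts=[]
for arg in (None,(34,18,5.5)):
  c=cv2.resize(im[y0:y0+60,x0:x0+65],None,fx=6,fy=6,interpolation=2)
  if arg:
    for o in cpl('side',*arg,s): cv2.polylines(c,[np.round((o-[x0,y0])*6+3).astype(np.int32)],1,(255,0,255),1)
  ts.append(c)
cv2.imwrite('pics/f13.png',np.hstack(ts))"
```

```text
time: 19.1
position: [0.5039, -0.2907, 0.1173]
tool_rot: [-1.211, 1.187, 1.205]
ft_force: [0.1, 0.6, -0.1]
grip_width: 0.262
[ 1.32  0.42 -1.01  1.74  0.37  1.18  1.78]
([0.0587, 0.0018, -0.0033], 0.003) [ 0.50473223 -0.29124622  0.11873363]
265 225
```

View pics/f13.png

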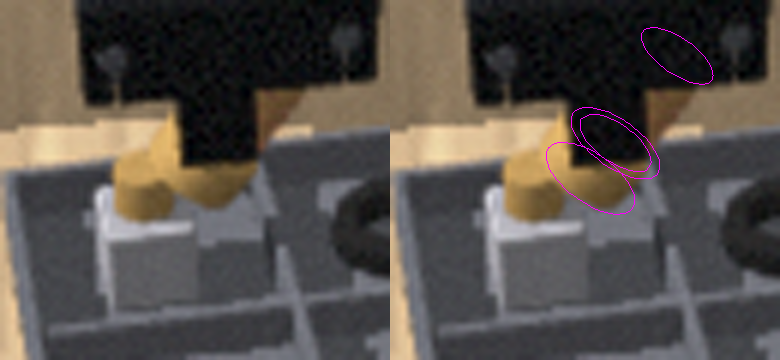

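```bash
python3 -m pendant '[{"travel":[0.02,0.002,-0.003],"twist":0},{"travel":[0.04,0.002,-0.003],"twist":0},{"travel":[0.06,0.002,-0.003],"twist":0},{"travel":[0.072,0.002,-0.003],"twist":0},{"travel":[0.077,0.002,-0.003],"twist":0},{"travel":[0.077,0.002,-0.003],"twist":0}]'
cat >> h.py <<'E'
def snap(name,win=(230,220,130,100),sc=6):
    im=cv2.cvtColor(ctrl.get_image('side'),4); x,y,w,h=win
    cv2.imwrite(f'pics/{name}.png',cv2.resize(im[y:y+h,x:x+w],None,fx=sc,fy=sc,interpolation=2)); s=ctrl.get_state()
    print(s['position'].round(4),s['ft_force'].round(1),R.from_rotvec(s['tool_rot']).as_matrix()[:,0].round(3))
E
python3 -c "
from h import *
snap('b14')"
```

```text
time: 19.9
position: [0.5043, -0.2934, 0.0416]
tool_rot: [-1.213, 1.186, 1.203]
ft_force: [-0.3, 1.3, 0.1]
grip_width: 0.259
[ 0.5046 -0.2935  0.042 ] [ 0.8 -0.2 -1.5] [ 0.019  0.01  -1.   ]
```

View pics/b14.png

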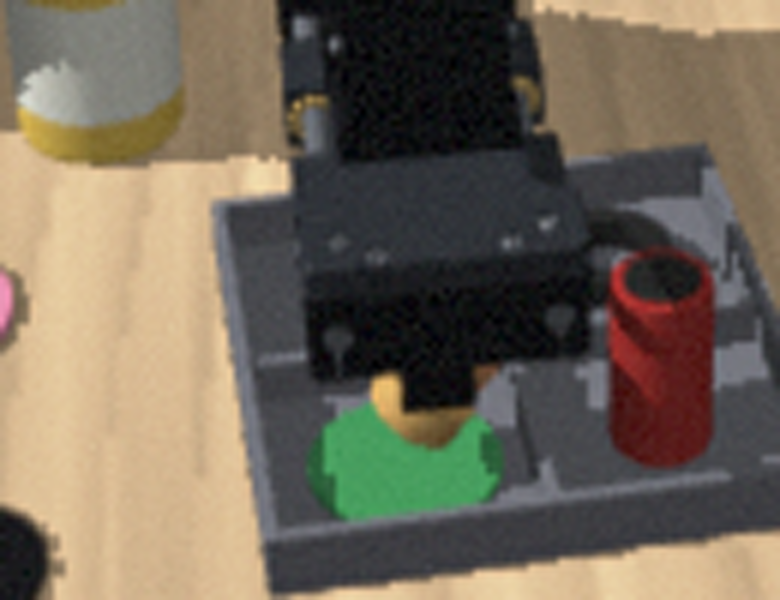

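```bash
python3 -m pendant '[{"travel":[0.003,0,0],"twist":0},{"travel":[0.006,0,0],"twist":0},{"travel":[0.006,0,0],"twist":0}]' -1 15; python3 -m pendant '[{"travel":[0.002,0,0],"twist":0},{"travel":[0.003,0,0],"twist":0},{"travel":[0.003,0,0],"twist":0}]'; python3 -m pendant '[{"travel":[0.001,0,0],"twist":0},{"travel":[0.002,0,0],"twist":0},{"travel":[0.002,0,0],"twist":0}]' ; python3 -c "
from h import *
snap('b15')"
```

```text
time: 20.32
position: [0.5045, -0.2935, 0.0359]
tool_rot: [-1.213, 1.186, 1.202]
ft_force: [-0.3, 0.7, -0.5]
grip_width: 0.258
time: 20.7
position: [0.5045, -0.2934, 0.0328]
tool_rot: [-1.213, 1.186, 1.202]
ft_force: [0.6, 0.5, -0.9]
grip_width: 0.255
time: 21.08
position: [0.5049, -0.2935, 0.0312]
tool_rot: [-1.214, 1.186, 1.202]
ft_force: [-0.3, -0.1, 1.2]
grip_width: 0.26
[ 0.5048 -0.2935  0.0311] [0.1 0.6 0.8] [ 0.019  0.01  -1.   ]
```

View pics/b15.png

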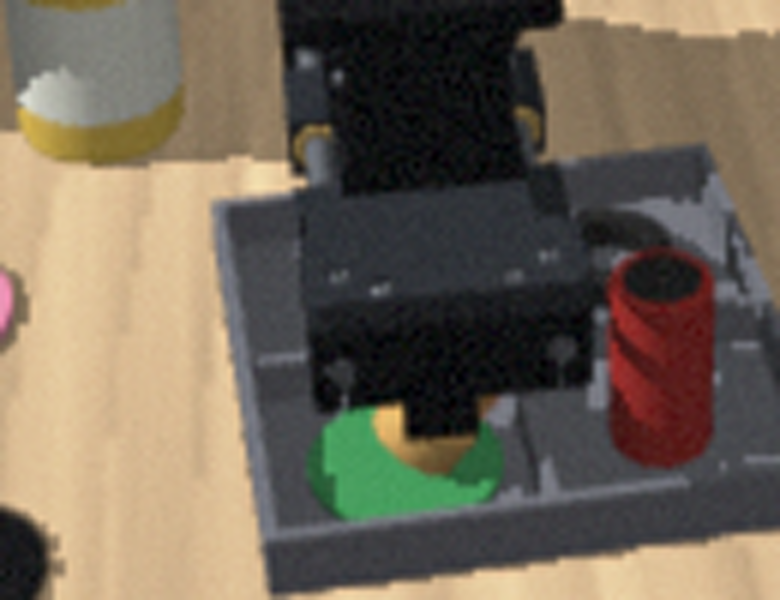

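```bash
python3 -m pendant '[{"travel":[0.001,0,0],"twist":0},{"travel":[0.0015,0.001,0],"twist":0},{"travel":[0.0015,0.002,0],"twist":0},{"travel":[0.0015,0.004,0],"twist":0},{"travel":[0.0015,0.006,0],"twist":0},{"travel":[0.0015,0.006,0],"twist":0}]' -1 8; python3 -c "
from h import *
snap('b16')"
```

```text
time: 21.88
position: [0.4999, -0.2936, 0.0304]
tool_rot: [-1.215, 1.185, 1.2]
ft_force: [1.3, 0.7, 5.8]
grip_width: 0.263
[ 0.4999 -0.2936  0.0304] [1.7 0.  6. ] [ 0.021  0.009 -1.   ]
```

View pics/b16.png

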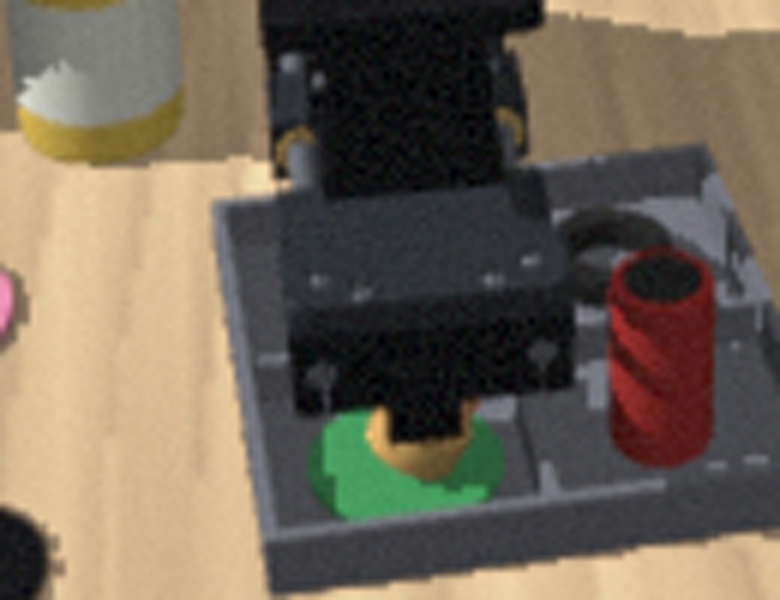

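```bash
python3 -m pendant '[{"travel":[0.001,0.001,0],"twist":0},{"travel":[0.0015,0.003,0],"twist":0},{"travel":[0.002,0.005,0],"twist":0},{"travel":[0.002,0.007,0],"twist":0},{"travel":[0.002,0.008,0],"twist":0},{"travel":[0.002,0.008,0],"twist":0}]' -1 6; python3 -c "
from h import *
snap('b17')"
```

```text
time: 22.68
position: [0.4916, -0.2936, 0.028]
tool_rot: [-1.215, 1.186, 1.201]
ft_force: [0.5, -0.2, 0.9]
grip_width: 0.26
[ 0.4917 -0.2936  0.028 ] [ 0.7 -0.1  0.5] [ 0.021  0.009 -1.   ]
```

View pics/b17.png

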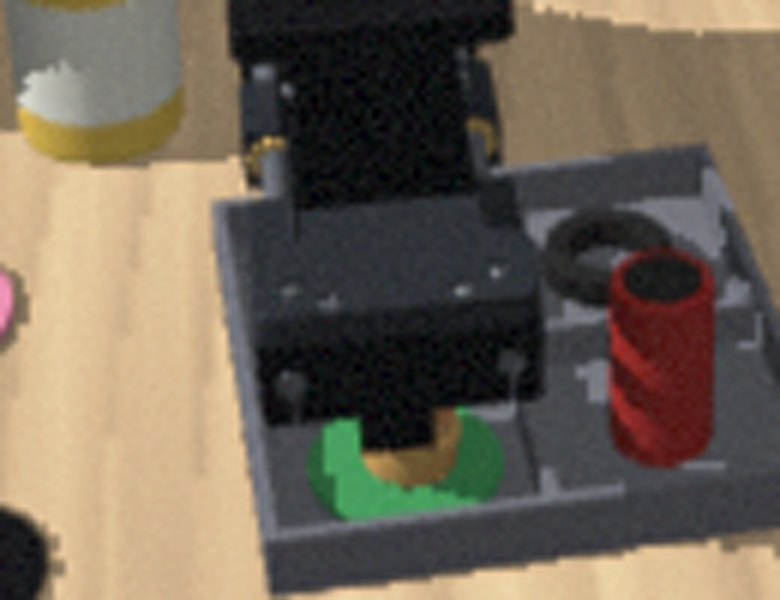

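```bash
python3 -m pendant '[{"travel":[0,0,0],"twist":0},{"travel":[0,0,0],"twist":0},{"travel":[0,0,0],"twist":0},{"travel":[0,0,0],"twist":0}]' -0.2; python3 -c "
from h import *
snap('b18')"
```

```text
time: 23.22
position: [0.4916, -0.2936, 0.0279]
tool_rot: [-1.215, 1.186, 1.201]
ft_force: [-0.7, 0.6, -0.5]
grip_width: 0.402
[ 0.4916 -0.2936  0.0279] [0.2 0.2 0.5] [ 0.021  0.009 -1.   ]
```

View pics/b18.png

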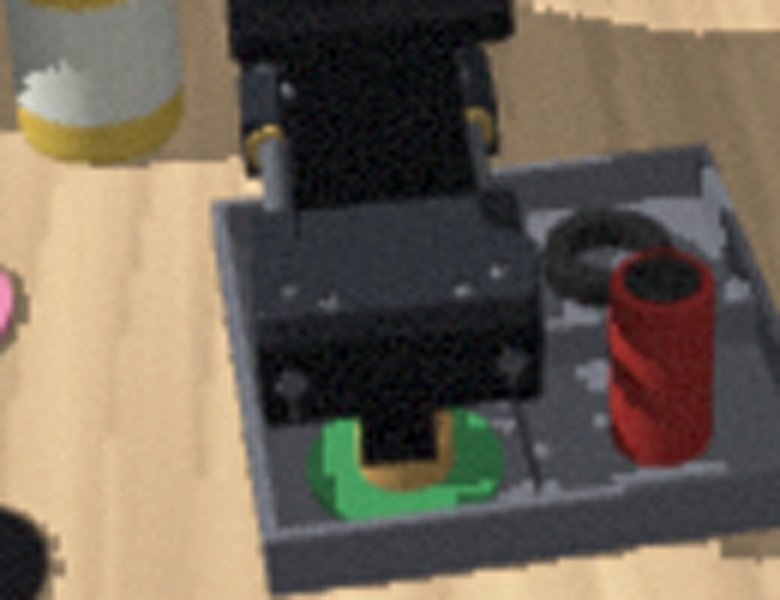

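```bash
python3 -m pendant '[{"travel":[-0.01,0,0],"twist":0},{"travel":[-0.025,0,0],"twist":0},{"travel":[-0.045,0,0],"twist":0},{"travel":[-0.07,0,0],"twist":0},{"travel":[-0.1,0,0],"twist":0},{"travel":[-0.14,0,0],"twist":0},{"travel":[-0.18,0,0],"twist":0},{"travel":[-0.18,0,0],"twist":0}]'; python3 -c "
from h import *
snap('b19')"
```

```text
time: 24.28
position: [0.4902, -0.2959, 0.2127]
tool_rot: [-1.221, 1.185, 1.194]
ft_force: [0.3, -0.5, 0.2]
grip_width: 0.402
[ 0.4889 -0.2956  0.2105] [ 0.   0.1 -0.3] [ 0.024  0.006 -1.   ]
```

View pics/b19.png

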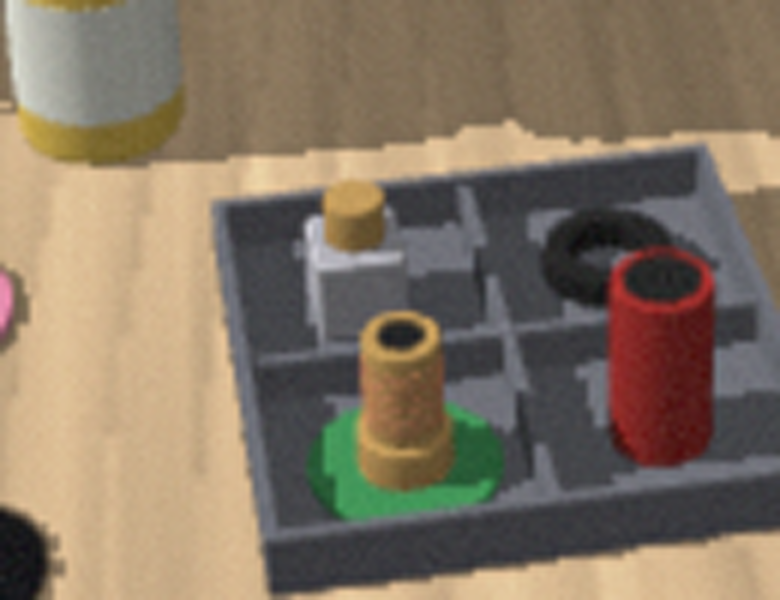

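```bash
python3 -c "
from h import *
print(goalR((-78,-75,200),13.6))"
```

```text
[0.6682 0.1118 0.2   ]
([0.0172, -0.1804, 0.4067], 1.337)
```

```bash
python3 -m pendant '[{"travel":[0,-0.018,0.04],"twist":0.14},{"travel":[0,-0.036,0.08],"twist":0.28},{"travel":[0,-0.054,0.12],"twist":0.42},{"travel":[0,-0.072,0.16],"twist":0.56},{"travel":[0,-0.09,0.2],"twist":0.7},{"travel":[0.005,-0.108,0.25],"twist":0.84},{"travel":[0.01,-0.13,0.3],"twist":0.98},{"travel":[0.015,-0.15,0.35],"twist":1.12},{"travel":[0.017,-0.18,0.39],"twist":1.25},{"travel":[0.017,-0.18,0.407],"twist":1.337}]' -0.1; python3 -m pendant '[{"travel":[0,0,0],"twist":0}]'; python3 -c "
from h import *
print(rackpos(),goalR((-76,-75,59),13.6),goalR((-62,-75,59),13.6))
print(R.from_rotvec(ctrl.get_state()['tool_rot']).as_matrix()[:,0].round(3))"
```

```text
time: 25.58
position: [0.6676, 0.1161, 0.1985]
tool_rot: [-0.182, 1.541, 0.191]
ft_force: [0.5, 0.4, -0.3]
grip_width: 0.449
time: 25.7
position: [0.6666, 0.1185, 0.1977]
tool_rot: [-0.185, 1.542, 0.196]
ft_force: [-0.8, 1.1, -0.3]
grip_width: 0.448
[0.6678 0.1138 0.059 ]
[0.6645 0.1274 0.059 ]
[-71.1 -75.  197.7] ([0.1387, -0.0055, -0.003], 0.006) ([0.1387, 0.0085, -0.0029], 0.006)
[ 0.019  0.009 -1.   ]
```

```bash
python3 -m pendant '[{"travel":[0.03,-0.006,-0.003],"twist":0},{"travel":[0.07,-0.008,-0.003],"twist":0},{"travel":[0.11,-0.008,-0.003],"twist":0},{"travel":[0.13,-0.006,-0.003],"twist":0},{"travel":[0.138,0.002,-0.003],"twist":0},{"travel":[0.138,0.009,-0.003],"twist":0},{"travel":[0.138,0.009,-0.003],"twist":0}]' ; python3 -c "
from h import *
print(rackpos())
snap('b20',(260,70,130,130),4.5)"
```

```text
time: 26.58
position: [0.6647, 0.1294, 0.0614]
tool_rot: [-0.186, 1.54, 0.197]
ft_force: [0.0, 0.2, 0.1]
grip_width: 0.448
[-60.  -75.8  61.4]
[0.665  0.1288 0.0614] [-0.6  1.2  0.6] [ 0.022  0.01  -1.   ]
```

View pics/b20.png

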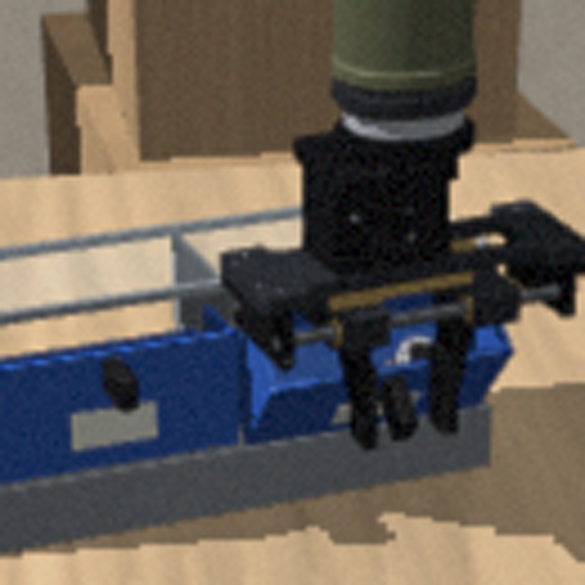

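```bash
python3 -m pendant '[{"travel":[0,0,0],"twist":0},{"travel":[0,0,0],"twist":0},{"travel":[0,0,0],"twist":0},{"travel":[0,0,0],"twist":0}]' -1 20; python3 -m pendant '[{"travel":[-0.003,0.0013,0],"twist":0},{"travel":[-0.0058,0.0027,0],"twist":0},{"travel":[-0.01,0.0052,0],"twist":0},{"travel":[-0.0139,0.0079,0],"twist":0},{"travel":[-0.0177,0.0109,0],"twist":0},{"travel":[-0.0213,0.0142,0],"twist":0},{"travel":[-0.0246,0.0177,0],"twist":0},{"travel":[-0.0276,0.0215,0],"twist":0},{"travel":[-0.0303,0.0255,0],"twist":0},{"travel":[-0.0327,0.0297,0],"twist":0}]'; python3 -c "
from h import *
print(rackpos())
snap('b21',(260,70,130,130),4.5)"
```

```text
time: 27.12
position: [0.6647, 0.1285, 0.0614]
tool_rot: [-0.186, 1.54, 0.196]
ft_force: [-0.7, -0.1, 1.7]
grip_width: 0.138
time: 28.38
position: [0.6577, 0.1569, 0.0945]
tool_rot: [-0.186, 1.539, 0.196]
ft_force: [6.2, 1.1, -7.7]
grip_width: 0.139
[-31.7 -75.3  94.5]
[0.6575 0.1577 0.095 ] [ 4.   1.4 -5.8] [ 0.023  0.01  -1.   ]
```

View pics/b21.png

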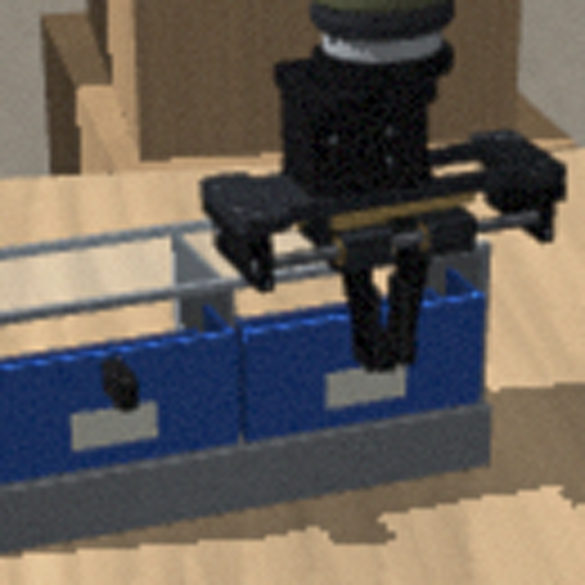

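Nearly shut; push a little further to the stop.

```bash
python3 -m pendant '[{"travel":[-0.001,0.002,0],"twist":0},{"travel":[-0.002,0.004,0],"twist":0},{"travel":[-0.002,0.006,0],"twist":0},{"travel":[-0.002,0.006,0],"twist":0}]';  python3 -c "
from h import *
print(rackpos())"; python3 -m pendant '[{"travel":[0,0.003,0],"twist":0},{"travel":[0,0.006,0],"twist":0},{"travel":[0,0.006,0],"twist":0}]';  python3 -c "
from h import *
print(rackpos())"
```

```text
time: 28.92
position: [0.6572, 0.1591, 0.0959]
tool_rot: [-0.188, 1.539, 0.19]
ft_force: [7.8, -4.0, -10.0]
grip_width: 0.135
[-29.5 -75.4  95.9]
time: 29.3
position: [0.6572, 0.1591, 0.0958]
tool_rot: [-0.191, 1.539, 0.181]
ft_force: [4.7, -7.4, -5.5]
grip_width: 0.131
[-29.4 -75.4  95.8]
```

```bash
python3 -m pendant '[{"travel":[0,0,0],"twist":0},{"travel":[0,0,0],"twist":0},{"travel":[0,0,0],"twist":0},{"travel":[0,-0.003,0],"twist":0},{"travel":[-0.02,-0.006,0],"twist":0},{"travel":[-0.05,-0.015,0],"twist":0},{"travel":[-0.1,-0.03,0],"twist":0},{"travel":[-0.14,-0.06,0],"twist":0},{"travel":[-0.14,-0.06,0],"twist":0}]' -0.1;  python3 -c "
from h import *
print(rackpos())
snap('b22',(230,110,150,90),5)
c=cv2.imread('pics/b22.png'); cv2.imwrite('pics/w22.png',wire(c,'side',RP,RB[2:],[230,110],5))"
```

```text
time: 30.42
position: [0.6709, 0.0984, 0.2419]
tool_rot: [-0.188, 1.531, 0.175]
ft_force: [-0.8, 0.2, -0.7]
grip_width: 0.454
[-91.6 -74.4 241.9]
[0.6692 0.1002 0.2393] [ 0.2  0.4 -0.3] [ 0.029 -0.004 -1.   ]
```

View pics/w22.png

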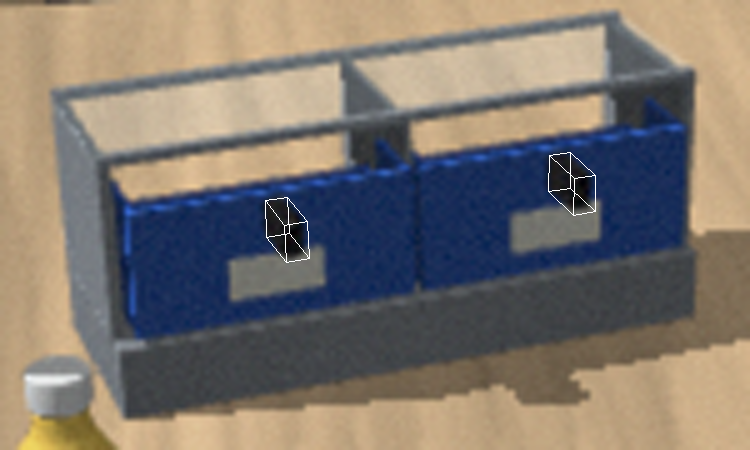

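```bash
python3 -c "
import cv2
a=cv2.imread('pics/side0.png')[110:200,230:380]; b=cv2.resize(cv2.imread('pics/b22.png'),(150,90),interpolation=cv2.INTER_AREA)
d=cv2.absdiff(a,b)[:75]; print(d.max(),d.mean()); cv2.imwrite('pics/d22.png',cv2.resize(d*3,None,fx=5,fy=5))"
python3 -m pendant '[{"travel":[-0.02,-0.05,0],"twist":0.1},{"travel":[-0.02,-0.1,-0.01],"twist":0.2},{"travel":[-0.02,-0.15,-0.02],"twist":0.3},{"travel":[-0.02,-0.2,-0.03],"twist":0.4},{"travel":[-0.02,-0.25,-0.05],"twist":0.5},{"travel":[-0.02,-0.3,-0.07],"twist":0.6},{"travel":[-0.02,-0.35,-0.1],"twist":0.7},{"travel":[-0.02,-0.4,-0.13],"twist":0.8},{"travel":[-0.02,-0.45,-0.16],"twist":0.9},{"travel":[-0.02,-0.5,-0.2],"twist":1.0}]'; python3 -c "
from h import *
print(goal((0.28,-0.6,0.25),-60))"
```

```text
21 2.5312592592592593
time: 31.72
position: [0.5912, -0.4308, 0.2577]
tool_rot: [0.604, 1.46, -0.589]
ft_force: [0.3, 0.8, 0.1]
grip_width: 0.455
([-0.0008, -0.3377, -0.1073], 0.282)
```

View pics/d22.png

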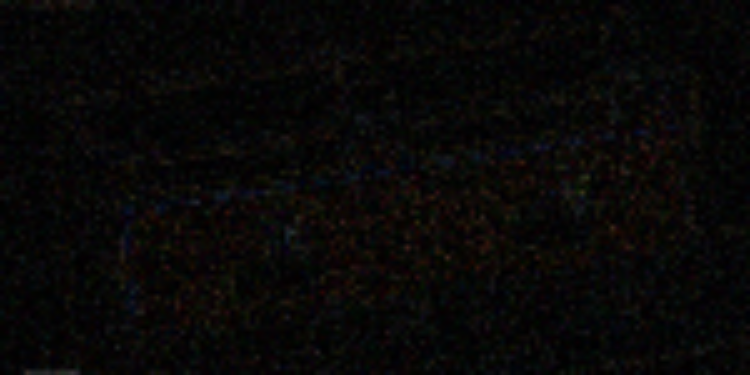

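The difference from the first picture is only noise, so the bin is back exactly shut. I'll clear the arm and make a last check from above.

```bash
python3 -m pendant '[{"travel":[0,-0.05,-0.015],"twist":0.1},{"travel":[0,-0.1,-0.03],"twist":0.2},{"travel":[0,-0.15,-0.045],"twist":0.28},{"travel":[0,-0.2,-0.06],"twist":0.28},{"travel":[0,-0.25,-0.08],"twist":0.28},{"travel":[0,-0.3,-0.1],"twist":0.28},{"travel":[0,-0.33,-0.107],"twist":0.28},{"travel":[0,-0.33,-0.107],"twist":0.28}]'; python3 -c "
from h import *
cv2.imwrite('pics/t23.png',cv2.cvtColor(ctrl.get_image('top'),4));cv2.imwrite('pics/s23.png',cv2.cvtColor(ctrl.get_image('side'),4))
t=cv2.imread('pics/t23.png')
a=cv2.resize(t[105:265,150:260],None,fx=3.6,fy=3.6,interpolation=2);b=cv2.resize(t[165:255,350:435],None,fx=4.5,fy=4.5,interpolation=2)
o=np.zeros((576,396+383,3),np.uint8);o[:,:396]=a;o[:405,396:396+b.shape[1]]=b;cv2.imwrite('pics/w23.png',o)
d=cv2.absdiff(t,cv2.imread('pics/top0.png')).max(2);n,_,st,c=cv2.connectedComponentsWithStats((cv2.medianBlur(d,3)>40).astype(np.uint8));print(st[1:][st[1:,4]>6])"
```

```text
time: 32.72
position: [0.2823, -0.5955, 0.248]
tool_rot: [0.826, 1.389, -0.804]
ft_force: [1.3, 0.7, -0.5]
grip_width: 0.453
[[ 321   55   11   28  174]
 [ 424   57   83   18  626]
 [ 532   58   30   85  745]
 [ 487   70   36  154 1675]
 [ 405   76    9    9   49]
 [ 345   79   54  100  871]
 [ 296   86   34  113  578]
 [ 540  141   29   70 1035]
 [ 529  144    4    5   12]
 [ 205  163    4    9   23]
 [ 212  162    7   14   66]
 [ 533  172    6   13   49]
 [ 338  184   11   25  114]
 [ 287  198    8   24   46]
 [ 409  208    9    2   16]
 [ 407  213   15   18  203]
 [ 262  258    6   67  236]
 [ 336  266    3    4    8]
 [ 322  273    4    6   18]
 [ 559  284   81  116 3843]
 [ 320  287    6   67  210]]
```

View pics/w23.png

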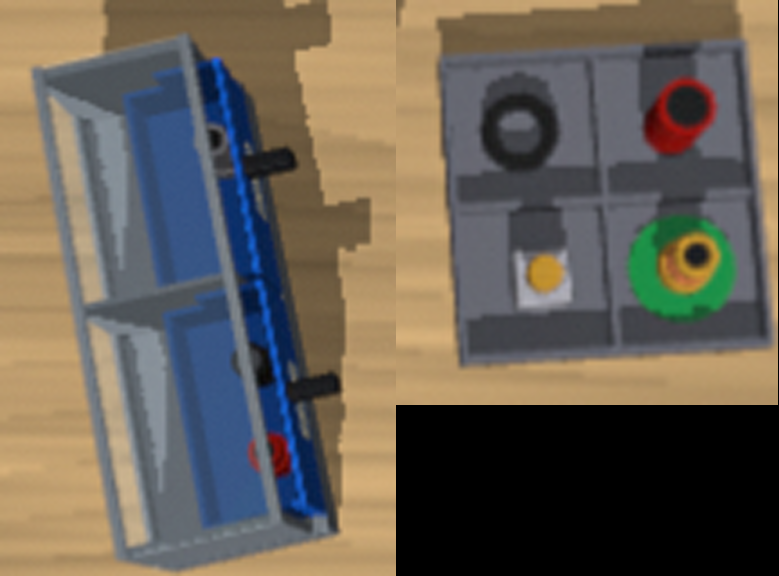

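View pics/s23.png

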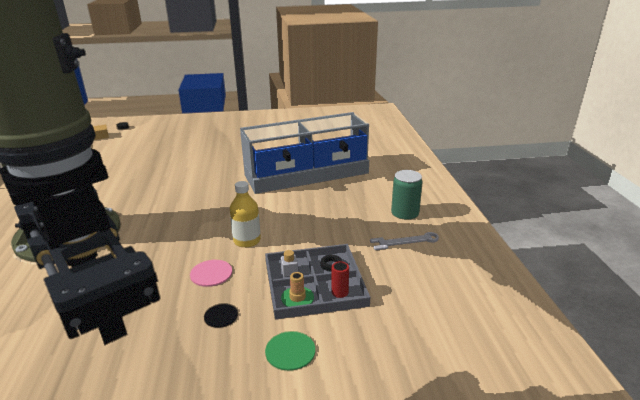

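All as asked: the coupling stands upright inside the green pad, the bin is shut with the nipple in it, and nothing else has moved.

```bash
python3 -m pendant '[{"travel":[0,0,0],"twist":0},{"travel":[0,0,0],"twist":0}]'; python3 -c "
from bench import ctrl
print(ctrl.close_job())"
```

```text
time: 33.08
position: [0.289, -0.592, 0.2485]
tool_rot: [0.821, 1.389, -0.794]
ft_force: [0.9, 0.3, -0.3]
grip_width: 0.448
the job is handed in; nothing more can be done
None
```

The job is done and handed in at about 33 s of the 61 s allowed. The coupling stands upright and wholly on the green pad, and its bin (the far one) is fully shut again.

**What I did:**
- I tipped the far bin to its forward stop, where the force rose with almost no more movement, and took the coupling out.
- The moves could not lean the tool, so I gripped the coupling with the tool vertical. It came out leaning about 42° in the fingers.
- I first tried to right it by pushing its foot against the rack's far end panel. That mostly slid it in the fingers: it turned only about 8° and still leaned about 34°.
- I then set its foot edge on the pad and rolled it upright there before letting go.
- I pinched the tab again and pushed the bin back to its shut stop.

**Last checks:**
- **Coupling:** it stands upright, with its foot clear of the pad's edge all round in both camera views.
- **Bin:** the side picture of the rack matches the one from the start to within noise.
- **Other parts:** the steel nipple is still in the far bin, now a little way from where it started. The bush and cap in the near bin, and the tray parts, bottle, can and wrench, look unmoved.
- **Disagreement:** the tab seemed to sit 2 to 3 mm further toward the near side than my fitted rack position. This did not affect the grasps.
- **Forces:** the highest wrist force I read was about 22 N.

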